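Press a hanging stud home with a ratchet plier

ROBOT

A 6-joint arm with a two-finger parallel gripper is mounted at the origin on the work surface. World frame = base frame: x ahead of the robot, y to its left, z up, the work surface at z = 0. Lengths are in mm, angles in rad, forces in N, time in s.
With the tool pointing down it reaches from about 350 to 775 mm from the base axis. Payload 7.3 kg.
Tool frame: the origin (TCP) lies at the very end of the fingers, on their centre line; the grasp point (between the pads) lies 19 mm behind it (bot.grasp_offset is the distance from the TCP to the grasp point, in mm); z points along the fingers, y is the direction in which the jaws open and shut (so a half turn about z gives the same grasp; the last joint's range is limited). The gripper opens to 92 mm and grips with 3 to 60 N. Pads are 19 mm wide; open, the fingers measure 130 mm over their backs; the gripper's body (75 mm by 190 mm) begins 47 mm behind the grasp point.
Start: joints at [1.148, 0.342, 1.524, -0, 1.275, -0.146], TCP at [143.457, 505.043, 193.341] pointing down, gripper open.
Joint ranges: [-2.53, 2.53], [-0.77, 2.02], [0.04, 2.7], [-1, 4.14], [0.28, 2.66], [-3.11, 3.11]. Speed limits (rad/s): [2.57, 2.57, 3.14, 3.14, 3.14, 3.14].

INTERFACE

Orientations are given as [roll, pitch, yaw] about the fixed x, y, z axes, in that order (R = Rz(yaw) Ry(pitch) Rx(roll)).
In Python, from plant import bot gives the robot as it stands.
- The arm moves only by the tool servo_tool, never from a script. Its arguments are lists of equal length, an entry for each row: "angular": the turn, a rotation vector about the world's x, y, z in degrees, a list of three; "slide": the shift along the world's x, y, z in mm, a list of three; "grip": the opening, from -1 (shut) to 1 (fully open), so that 0 is half open. In form: {"angular": [[ax, ay, az], ...], "slide": [[dx, dy, dz], ...], "grip": [grip, ...]}. A call has 1 to 10 rows; each row is the pose to reach, as a shift and turn from the pose commanded when the call began; what a row does not reach only later rows make up. A row lasts 1/12 s, in which the tool goes at most 41.7 mm and 7.16 degrees, less where a joint would pass 70% of its speed; a pose out of reach is approached as far as the arm can. A call with a gripper value outside its range is refused whole. The fingers move at their own pace and stop on an object; the grip force is fixed at half the most. Time passes only in rows, so rows that repeat a pose let the fingers close. It gives the time, the measured TCP pose, the force and the opening at its end, in the units of the state.
- bot.get_obs(): the state, without advancing time (a new reading comes with each control period).
- bot.capture(name): name is "scene" or "top"; returns a dict with "img" (420x560x3 uint8, blue, green, red), "range_z" (420x560 float32, mm along the optical axis (not along the pixel's ray), 0 where there is no reading), "fov_y" (degrees; the focal length in pixels is half the picture's height over the tangent of half this angle, whatever the lens; pixels are square), "cx", "cy" (the principal point, pixels), "dist" ([k1, k2, p1, p2, k3] as OpenCV has them; the pictures are not rectified), "R" (3x3) and "t" (3): a world point X has camera coordinates R X + t. Camera axes: x right, y down, z forward; pixel columns grow to the right and rows downward; lengths in mm; the calibration is good to about 2 mm. A picture is of the moment at which its call begins.
- bot.close_job(): hands the job in, once; it reports no verdict.
The state is a dict: "time": time; "joint_positions": joint angles; "dq": joint speeds; "tau": joint torques, N m; "tool_pos": TCP position; "tcp_rot": TCP orientation; "contact_force": force on the tool from outside, world axes, zero at the start; "moment": the same for the moment, N m; "grip_width": finger opening in mm.
Only numpy, scipy, OpenCV 4.12 (cv2) and the standard library are available. Lean on these libraries where they do the work, as an engineer would, in place of code of your own. Each camera call takes 0.05 s, during which the arm holds its last target.

TASK

Push the bench plier's upper handle closed, with no more than about 25 N on any handle, until the brass stud is fully home in the wooden block and the ratchet has caught, then take your hand away for a second so that the ratchet alone holds. Press the thumb pad down to free the teeth so that the handles spring fully open and stay open. Then lift the block out and stand it gently upright in the square wooden tray, leaving everything else where it is.

Things in the scene. Friction and masses are not known exactly. Their poses are not given: they have to be found in the camera images.
- plier: Steel scissor plier fixed flat on a grey base plate (190 x 120 mm, 12 mm thick). Origin on the bench under the pivot; +x runs to the jaws, -x to the handles, z up. Upper handle: bar 11 mm thick, axis 59 mm above the bench, ends 142 mm from the pivot, on the +y side. Lower handle: bar 10 mm thick, axis 43 mm up, on the -y side. Past 60 mm from the pivot only bare bench lies under the handles.
- upper_handle (a joint): Closing angle of the upper handle about the vertical pivot, rad: 0 open (a spring pushes it there), growing as it is pushed to the plier's -y. Teeth catch at about 0.09, 0.155, 0.22, 0.285, 0.35. The stud is home somewhere from 0.18 to 0.38 (the backstop is set by hand), and there the handle stops hard. Closing takes up to about 20 N at the grip. Let go, it falls back to the last tooth passed.
- upper_grip (a point): Where to push the upper handle: on its bar's axis, 120 mm from the pivot, 59 mm above the bench. Its direction from the pivot is 0.45 rad minus the closing angle, measured from the plier's -x towards its +y; open, it lies 52 mm to the +y side of the plier's x axis, with the lower bar there 19 mm to the -y side.
- rack (a point): Toothed rack, a cross bar on the lower handle, 78 to 92 mm from the pivot, top 50 mm above the bench, under the upper handle; a small pawl under the upper handle catches in it. Keep fingers out of this range of distances from the pivot.
- thumb_pad (a point): Centre of the top of the black thumb pad at the end of the lower handle, 32 x 26 mm, 50 mm above the bench, 155 mm from the pivot, 0.16 rad from the plier's -x towards -y, beyond the upper handle's end. The handle gives downward like a stiff spring: about 8 mm down (4 to 7 N) parts the teeth and the upper handle springs open; at 14 mm it stops hard. It springs back when let go.
- nest (a point): Middle of the top of the wooden nest that the block stands on, 30 mm above the bench, 75 mm from the pivot in the plier's +x. A thin guide strip, 6 mm higher, runs along each x end. The moving jaw is on its -y side (top 66 mm above the bench), a dark steel backstop on its +y side (top 60 mm). The pivot bolt, 22 mm across, stands 71 mm high.
- block_mid (a point): Centre of the light wooden spacer block, 34 mm (its x) x 40 mm (its y) x 65 mm tall, about 120 g, with a darker band round it; it stands in the nest, axes about parallel to the plier's, and can slide up to 20 mm along y to the backstop. Grasp it across the 34 mm, along x, by its top 27 mm, which stand clear of the jaws.
- stud (a joint): How far the brass stud has gone into the block, m: 0 is standing 7 mm proud, 0.007 is fully home (head against the wood). It goes in with about 11 N and stays where it is left.
- stud_head (a point): Centre of the outer face of the stud's flat round brass head (16 mm across, 3 mm thick), on the block's -y face, 25 mm above the block's bottom.
- tray: Square wooden tray, 150 x 150 mm outside, 35 mm high, walls and floor 6 mm thick, open above, empty. Origin at the centre of its underside, sides along its x and y. A round grey tub of similar size stands on the other side of the plier.
There are look-alikes about, which are no part of the job. Several things have the shape of the tray; the one meant has the colours described above.

How it is judged (in metres and radians):
On the way, in this order (a step that is already met when the one before it is completed fails the run):
1. the stud is home and the ratchet alone holds the handles closed, nobody touching them (value of joint stud above 0.006 m and value of joint upper_handle above 0.11 rad and contact force between the fingers and upper_handle below 0.2 N and contact force between the fingers and lower_handle below 0.2 N), for 0.5 s.
2. the ratchet is released and the handles have sprung open (value of joint upper_handle below 0.03 rad), for 0.2 s.
At the end, for the whole second after the job is handed in: The stud is in to within 1 mm of home, the upper handle is open (below 0.03 rad) and the block stands upright (within 0.1 rad), stud still in, at rest on the tray's floor (value of joint stud above 0.006 m and value of joint upper_handle below 0.03 rad and x of block_mid in the frame of tray between -0.065 and 0.065 m and y of block_mid in the frame of tray between -0.065 and 0.065 m and z of block_mid in the frame of tray between 0.033 and 0.044 m and angle between block_mid's own z axis and vertical below 0.1 rad and linear speed of block below 0.02 m/s); the robot touches nothing.
It fails at once if a handle is squeezed or pressed with more than 33 N (contact force between the fingers and upper_handle above 33 N or contact force between the fingers and lower_handle above 33 N).
It fails at once if the block is dropped (faster than 0.6 m/s out of the fingers) (linear speed of block above 0.6 m/s and contact force between the fingers and block below 0.05 N).
It fails at once if a bystander is shifted more than 30 mm (distance of any of tub, plain_block, offcut, glue, tape, driver, cup, shears from where it was at the start of the episode above 0.03 m).
It fails at once if the tray is shifted more than 40 mm (distance of tray from where it was at the start of the episode above 0.04 m).
It also fails if it takes over 61 s, if anything falls off the work surface, if the arm or the gripper's body presses on something with over 40 N, if the wrist force passes 120 N, or if a joint passes its speed limit or range.

## Working session

There is one attempt and no reset: what is moved stays moved. The work goes in short steps, Python scripts to look and compute and a tool call to move; the robot and the scene stay as the last step left them, time stands still between calls to the robot, and variables do not carry over. Pictures are saved under pics/ and viewed, and the job is handed in when it is done.

Besides the shell and the picture viewer there is one more tool, called after "Call:" as a command line: name --argument value ..., lists and objects as JSON in quotes. servo_tool: Moves the arm, as the interface text tells. Its arguments: {"type":"object","properties":{"angular":{"type":"array","items":{"type":"array","items":{"type":"number"}}},"slide":{"type":"array","items":{"type":"array","items":{"type":"number"}}},"grip":{"type":"array","items":{"type":"number"}}},"required":["angular","slide","grip"]}

```bash
ls; mkdir -p pics
cat > h.py <<'E'
import numpy as np, cv2
from plant import bot
def cam(c):
    h=c["img"].shape[0]; f=h/2/np.tan(np.radians(c["fov_y"])/2)
    K=np.array([[f,0,c["cx"]],[0,f,c["cy"]],[0,0,1.]]); return K,np.array(c["dist"],float),np.array(c["R"]),np.array(c["t"]).ravel()
def onplane(c,uv,z):
    K,D,R,t=cam(c); n=cv2.undistortPoints(np.array(uv,float).reshape(-1,1,2),K,D).reshape(-1,2)
    d=np.c_[n,np.ones(len(n))]@R; o=-R.T@t
    s=(z-o[2])/d[:,2]; return o+d*s[:,None]
def proj(c,P):
    K,D,R,t=cam(c); return cv2.projectPoints(np.array(P,float).reshape(-1,3),cv2.Rodrigues(R)[0],t,K,D)[0].reshape(-1,2)
def cloud(c):
    K,D,R,t=cam(c); h,w=c["range_z"].shape; u,v=np.meshgrid(np.arange(w),np.arange(h))
    n=cv2.undistortPoints(np.stack([u,v],-1).reshape(-1,1,2).astype(float),K,D).reshape(-1,2)
    Z=c["range_z"].reshape(-1,1); return ((np.c_[n,np.ones(len(n))]*Z-t)@R).reshape(h,w,3)
E
python3 - <<'E'
from h import *
import pickle
for n in("scene","top"):
    c=bot.capture(n); pickle.dump(c,open(n+".pkl","wb")); cv2.imwrite(f"pics/{n}0.png",c["img"]); print(n,c["fov_y"],-np.array(c["R"]).T@np.array(c["t"]).ravel())
o=bot.get_obs();print(o["time"],o["tool_pos"],o["tcp_rot"],o["contact_force"],o["grip_width"])
E
```

```text
pics
scene 50.21202068564202 [1053.08105557 -135.90909418  680.58732467]
top 53.646102197233056 [372.21884516   6.04959707 999.32411225]
0.1 [143.28756561 504.63847722 192.71385367] [-3.14020282e+00 -1.78195128e-04  2.86479352e+00] [ 0.11981621  0.00407712 -0.07095886] 91.491313320171
```

View pics/scene0.png

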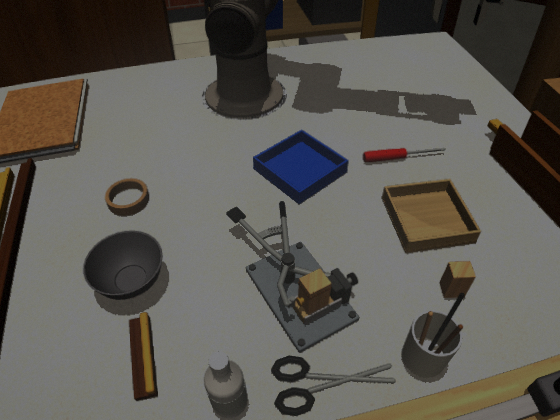

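View pics/top0.png

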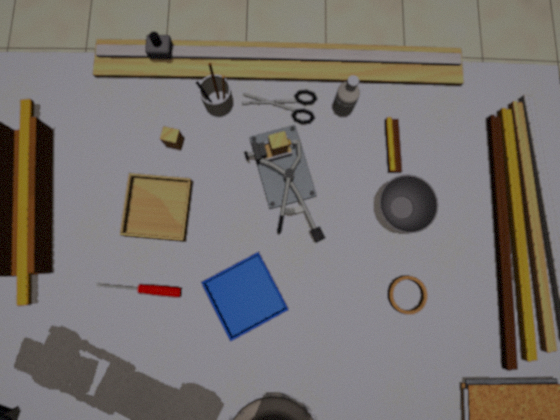

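The top view shows the plier: pivot at about (289,173), block at (278,143), black thumb pad at (317,235). There are two tray-shaped things: the wooden one at (157,207) and the blue one at (245,296). The wooden one fits the description. I'll enlarge both regions to confirm.

Run:
```python
from h import *
import pickle
c=pickle.load(open("top.pkl","rb")); s=pickle.load(open("scene.pkl","rb"))
cv2.imwrite("pics/topcrop.png",cv2.resize(c["img"][110:260,110:340],None,fx=3.4,fy=3.4,interpolation=cv2.INTER_CUBIC))
cv2.imwrite("pics/scenecrop.png",cv2.resize(s["img"][170:360,210:370],None,fx=3.1,fy=3.1,interpolation=cv2.INTER_CUBIC))
P=cloud(c)
# table and heights
print(P[250,450],P[173,289],P[235,317],P[143,278],P[207,157])
H=P[...,2]
for lo,hi,n in((6,22,"plate"),(28,45,"tray")):pass
m=((H>45)*255).astype(np.uint8)
np.set_printoptions(linewidth=200,precision=0,suppress=True)
print(H[130:250:4,240:330:4])
```

```text
[ 446.95654529 -422.59630396    0.63676948] [613.21505692 -25.56443108  69.98584455] [472.90777344 -92.31666054  51.59276891] [677.17795808   1.10925985  92.43980185] [538.7794042  290.85396606   6.57128426]
[[  1.   3.   1.   1.  -1.  -2.   0.  -2.  12.  10.  15.  12.  12.  13.  12.  -1.   1.   1.  -3.  -0.   2.  -0.   1.]
 [ -0.  -1.   2.   4.  -2.  13.  13.  14.  95.  94.  97.  95.  15.  15.  13.  -2.   2.   2.   2.   1.   0.   1.   1.]
 [ -1.  -2.   2.  14.  15.  12.  11.  15.  95.  96.  95.  97.  10.  11.  14.  -2.  -1.   2.   2.   0.   2.   3.   2.]
 [  4.   3.  -1.  66.  63.  57.  32.  34.  98.  97.  97.  96.  95.  15.  66.  65.   1.   2.   1.  -1.  -1.   1.   1.]
 [  1.   3.   1.  62.  64.  61.  58.  31.  95.  96.  97.  89.  80.  13.  14.  65.   1.  -3.   2.  -1.   4.   0.  -0.]
 [ -2.   3.   1.   0.  62.  63.  61.  33.  85.  73.  67.  57.  31.  12.  12.  66.  -0.  -1.   0.  -0.  -2.  -2.   1.]
 [  1.   3.  47.  44.  64.  63.  61. 999.  47.  43.  36.  38.  31.  16.  14.  66.   9.  -1.   0.  -1.   3.   0.  -0.]
 [  1.   2.  44.   1.  62.  66.  33.  35.  33.  22.  15.  11. 999.
[... 1948 characters left out ...]
-1.   3.   1.  -0.   1.   2.  -1.   2.   0.  66.  -1.  -1.   0.   1.   1.   1.   4.  47.  43.   0.   2.  -1.]
 [ -2.  -2.   2.   1.   2.   1.   1.   1.   0.   1.  66.   2. 999.   1.   0.   0.  -1.  -2.  50.  48.  50.   1.  -2.]
 [ -0.   1.  -0.   2.  -2.   0.  -0.   1.   1.  -1.   2.   2.  -2.   2.   1.  -2.  -0.   2.  48.  48.  50.  -2.  -2.]
 [  2.   4.   1.  -2.   1.   2.  -1.  -2.  -1.   2.   2.   2.   0.   0.  -2.   2.   2.   2.  -0.  54.  49.  48.   2.]
 [  1.  -2.   0.   3.   1.   0.  -1.  -1.   0.   1.   2.  -2.   0.   0.  -2.   1.   0.   1.  -3.   3.   3.   1.   1.]
 [  3.   5.   0.  -4.  -2.  -2.   1.  -0.  -1.   1.  -0.  -2.   0. 999.   0.   2.   1.  -2.  -1.  -1.   7.   2.  -3.]]
```

View pics/topcrop.png

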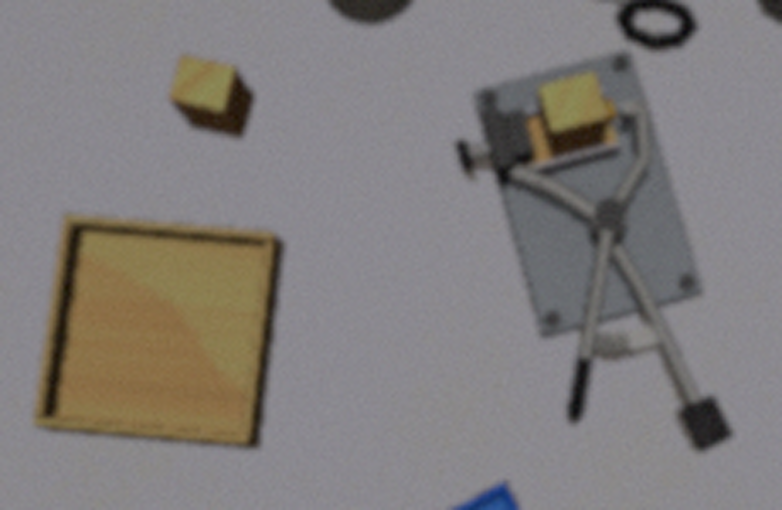

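View pics/scenecrop.png

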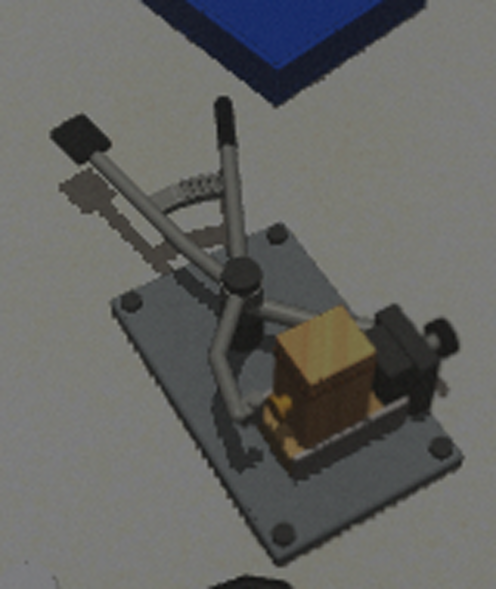

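The crop confirms the wooden tray (brown floor, tan walls) and the plier's block in the nest. The loose block at (171,136) is the plain look-alike. Next I measure the plier frame, the tray and the block.

Run:
```python
from h import *
import pickle
np.set_printoptions(suppress=True,precision=2)
c=pickle.load(open("top.pkl","rb")); s=pickle.load(open("scene.pkl","rb"))
for nm,c in(("top",c),("scene",s)):
    P=cloud(c); X,Y,H=P[...,0],P[...,1],P[...,2]
    roi=(X>420)&(X<760)&(Y>-130)&(Y<90)
    b,g,r=[c["img"][...,i].astype(float) for i in range(3)]
    # plate: largest component above 7
    m=(roi&(H>6.5)&(H<18)).astype(np.uint8); m=cv2.morphologyEx(m,cv2.MORPH_OPEN,np.ones((2,2)))
    pts=P[m>0][:,:2]; med=np.median(pts,0); pts=pts[np.linalg.norm(pts-med,axis=1)<125]
    print(nm,"plate",cv2.minAreaRect(pts.astype(np.float32)))
    # bolt
    m=roi&(H>66)&(H<78)&(np.hypot(X-613,Y+25)<25); print("bolt",P[m].mean(0),np.median(P[m],0),m.sum(), np.ptp(P[m],axis=0))
    # pad
    m=roi&(H>40)&(H<60)&(X<500)&(Y<-70)&(r+g+b<150); print("pad",m.sum(),P[m].mean(0),cv2.minAreaRect(P[m][:,:2].astype(np.float32)))
    m=roi&(H>90)&(H<102); p=P[m]; print("blocktop",p.mean(0),cv2.minAreaRect(p[:,:2].astype(np.float32)))
    # upper handle bar pts
    m=roi&(H>54)&(X<590)&(X>440)&(Y>-60)&(H<72); p=P[m]; print("bar",p.mean(0),cv2.fitLine(p[:,:2].astype(np.float32),cv2.DIST_HUBER,0,.01,.01).ravel(),p[:,0].min())
    # tray
    m=(X>420)&(X<680)&(Y>190)&(Y<400)&(H>28)&(H<40)
    m=cv2.morphologyEx(m.astype(np.uint8),cv2.MORPH_CLOSE,np.ones((3,3)));n,l,st,ce=cv2.connectedComponentsWithStats(m)
    k=1+np.argmax(st[1:,4]);p=P[l==k]; p=p[(p[:,2]>28)&(p[:,2]<42)];print("tray",cv2.minAreaRect(p[:,:2].astype(np.float32)),np.median(p[:,2]))
```

```text
top plate ((641.59326171875, -15.722053527832031), (197.3974609375, 121.98736572265625), 16.867528915405273)
bolt [614.49 -25.88  70.94] [615.08 -25.59  71.15] 69 [30.51 18.71  9.67]
pad 114 [475.23 -91.99  50.16] ((475.9692687988281, -91.70637512207031), (28.823379516601562, 21.40694236755371), 25.542701721191406)
blocktop [684.74   0.21  95.3 ] ((685.3128051757812, 0.08819961547851562), (34.560848236083984, 40.11948776245117), 16.67366600036621)
bar [531.08 -12.96  63.17] [  0.99  -0.15 531.62 -13.07] 474.80551428567736
tray ((537.3140869140625, 287.10595703125), (150.7437744140625, 151.05364990234375), 86.10562133789062) 34.87135140996174
scene plate ((648.13427734375, -8.005073547363281), (188.14114379882812, 125.332763671875), 16.46776008605957)
bolt [615.65 -25.3   70.61] [615.46 -25.24  70.82] 125 [37.69 21.14  7.89]
pad 169 [478.17 -93.66  49.79] ((477.4178161621094, -93.66593933105469), (31.624338150024414, 24.42799186706543), 27.34210968017578)
blocktop [686.44   0.72  94.59] ((684.8953857421875, 1.3967819213867188), (35.554317474365234, 40.8985481262207), 17.223630905151367)
bar [534.58 -12.86  63.15] [  0.99  -0.16 535.31 -13.05] 476.09166970804324
tray ((536.5824584960938, 288.64361572265625), (153.91366577148438, 154.4158477783203), 86.99730682373047) 33.60726331019376
```

Everything agrees. Plier pivot ≈ (615, −25) with yaw ≈ 16.8°, cross-checked by plate, thumb pad and bar. Block centre is near (685, 0.5), and the tray is at (537, 288) with its sides about 3.5° off axis. I'm going to the pushing start with the gripper shut and the jaw axis along world y.

Call:
servo_tool --angular '[[0,0,4],[0,0,8],[0,0,12],[0,0,16],[0,0,16],[0,0,16],[0,0,16],[0,0,16],[0,0,16],[0,0,16]]' --slide '[[24,-31,0],[48,-62,0],[72,-93,0],[96,-125,0],[120,-156,0],[144,-187,0],[168,-218,0],[192,-250,0],[216,-281,0],[240,-312,0]]' --grip '[-1,-1,-1,-1,-1,-1,-1,-1,-1,-1]'

```text
time: 0.93
tool_pos: [384.1, 191.2, 193.3]
tcp_rot: [3.141, -0.0, -3.139]
contact_force: [0.2, 0.1, -0.2]
grip_width: 29.7
```

Call:
servo_tool --angular '[[0,0,0],[0,0,0],[0,0,0],[0,0,0],[0,0,0],[0,0,0],[0,0,0],[0,0,0],[0,0,0],[0,0,0]]' --slide '[[24,-31,0],[48,-62,0],[72,-94,0],[96,-125,0],[107,-138,0],[107,-138,-40],[107,-138,-80],[107,-138,-110],[107,-138,-130],[107,-138,-147]]' --grip '[-1,-1,-1,-1,-1,-1,-1,-1,-1,-1]'

```text
time: 1.77
tool_pos: [489.0, 55.0, 44.0]
tcp_rot: [3.141, -0.004, -3.139]
contact_force: [-0.6, -0.3, 0.7]
grip_width: 0.6
```

Run:
```python
from h import *
c=bot.capture("scene"); cv2.imwrite("pics/s1.png",cv2.resize(c["img"][130:350,180:400],None,fx=2.7,fy=2.7))
print(bot.get_obs()["tool_pos"])
```

```text
[487.48263694  55.02642686  41.69591437]
```

View pics/s1.png

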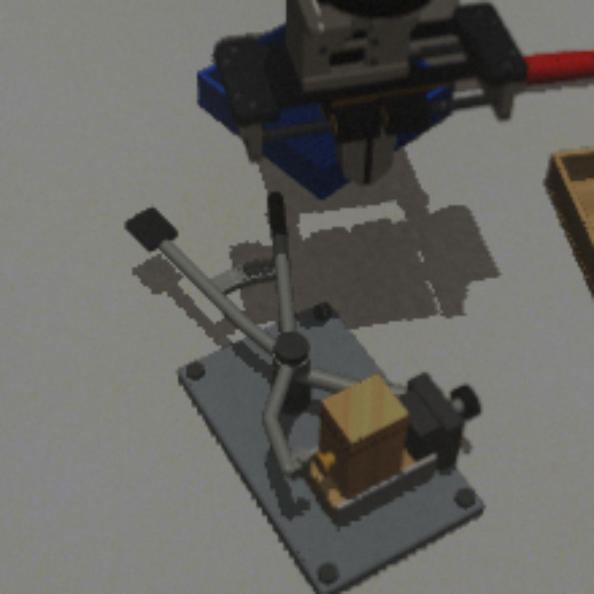

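Call:
servo_tool --angular '[[0,0,0],[0,0,0],[0,0,0],[0,0,0],[0,0,0],[0,0,0]]' --slide '[[0,-10,0],[0,-18,0],[0,-24,0],[0,-27,0],[0,-30,0],[0,-31,0]]' --grip '[-1,-1,-1,-1,-1,-1]'

```text
time: 2.32
tool_pos: [490.9, 23.4, 47.1]
tcp_rot: [-3.142, 0.002, -3.14]
contact_force: [-0.1, -0.2, -0.1]
grip_width: 0.3
```

The fingers at (365,170) stand clear on the +y side of the handle's black end at (278,210). Starting the slow push.

Call:
servo_tool --angular '[[0,0,0],[0,0,0],[0,0,0],[0,0,0],[0,0,0],[0,0,0]]' --slide '[[0,-1,0],[0,-2,0],[0,-3,0],[0,-4,0],[0,-5,0],[0,-6,0]]' --grip '[-1,-1,-1,-1,-1,-1]'

```text
time: 2.82
tool_pos: [490.4, 18.1, 46.3]
tcp_rot: [3.141, -0.0, -3.139]
contact_force: [-0.4, 0.1, 0.2]
grip_width: 0.1
```

Call:
servo_tool --angular '[[0,0,0],[0,0,0],[0,0,0],[0,0,0]]' --slide '[[0,-1,0],[0,-2,0],[0,-3,0],[0,-4,0]]' --grip '[-1,-1,-1,-1]'

```text
time: 3.15
tool_pos: [490.5, 14.0, 46.3]
tcp_rot: [3.141, 0.0, -3.139]
contact_force: [-0.8, -0.1, -0.2]
grip_width: 0.6
```

Call:
servo_tool --angular '[[0,0,0],[0,0,0],[0,0,0],[0,0,0]]' --slide '[[0,-1,0],[0,-2,0],[0,-3,0],[0,-4,0]]' --grip '[-1,-1,-1,-1]'

```text
time: 3.48
tool_pos: [490.5, 9.9, 46.3]
tcp_rot: [3.142, 0.0, -3.139]
contact_force: [0.2, 1.1, -1.1]
grip_width: 0.5
```

Call:
servo_tool --angular '[[0,0,0],[0,0,0],[0,0,0],[0,0,0]]' --slide '[[0,-1,0],[0,-2,0],[0,-3,0],[0,-4,0]]' --grip '[-1,-1,-1,-1]'

```text
time: 3.82
tool_pos: [490.4, 5.9, 46.3]
tcp_rot: [3.142, -0.0, -3.139]
contact_force: [0.6, -0.0, 0.1]
grip_width: 0.6
```

Call:
servo_tool --angular '[[0,0,0],[0,0,0],[0,0,0],[0,0,0]]' --slide '[[0,-1,0],[0,-2,0],[0,-3,0],[0,-4,0]]' --grip '[-1,-1,-1,-1]'

```text
time: 4.15
tool_pos: [490.5, 1.9, 46.4]
tcp_rot: [3.142, 0.0, -3.139]
contact_force: [0.9, 0.2, 0.2]
grip_width: 0.8
```

```bash
cat > snap.py <<'E'
import sys
from h import *
n=sys.argv[1]
a=bot.capture("scene"); b=bot.capture("top")
A=cv2.resize(a["img"][130:350,180:400],(600,600)); B=cv2.resize(b["img"][110:290,220:350],None,fx=3.33,fy=3.33)[:600]
B=cv2.copyMakeBorder(B,0,600-B.shape[0],0,0,0)
I=np.hstack([A,B]); I=cv2.resize(I,None,fx=.77,fy=.77); cv2.imwrite(f"pics/{n}.png",I); print(I.shape,bot.get_obs()["tool_pos"],bot.get_obs()["contact_force"])
E
python3 snap.py s2
```

```text
(462, 795, 3) [490.46559208   1.90168529  46.34260724] [-0.97300466 -0.22574039  0.23271333]
```

View pics/s2.png

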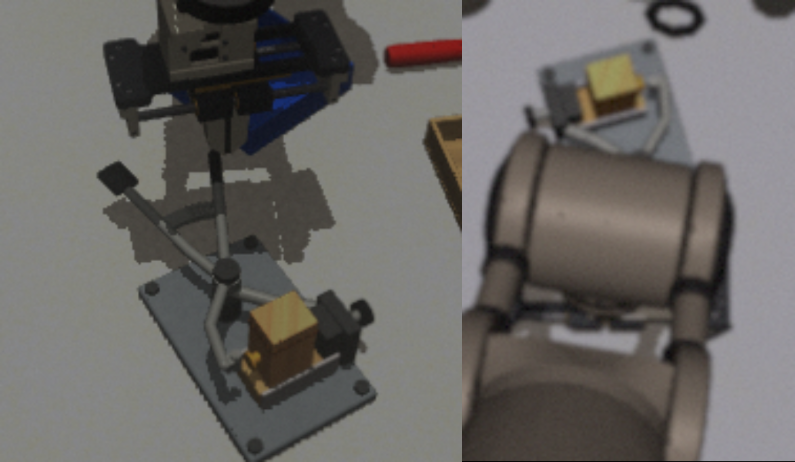

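Run:
```python
from h import *
np.set_printoptions(suppress=True,precision=1)
import pickle
c=pickle.load(open("scene.pkl","rb")); ct=pickle.load(open("top.pkl","rb"))
f=lambda p:(proj(c,p)-[180,130])*600/220*.77
print("tcp",f([490.5,1.9,46.3]))
print("bar end axis",f([475.1,-3,59]),"grip",f([496.8,-6.5,59]))
P=cloud(c); b=c["img"].sum(2)
# handle end
for v in range(200,225,3):
    print(v,[ (int(P[v,u,0]),int(P[v,u,1]),int(P[v,u,2])) for u in range(278,290,2)])
a=bot.capture("scene"); Q=cloud(a); Z=Q[...,2]
m=(Q[...,0]>440)&(Q[...,0]<530)&(Q[...,1]>-40)&(Q[...,1]<60)&(Z>20)&(Z<110)
for lo in range(40,110,10):
    k=m&(Z>=lo)&(Z<lo+10); q=Q[k]
    print(lo,k.sum(), np.percentile(q,[5,50,95],axis=0) if k.sum() else 0)
```

```text
tcp [[222.4 171.5]]
bar end axis [[213.2 150.9]] grip [[215.  168.6]]
200 [(413, 3, 0), (413, 7, 0), (416, 11, 1), (416, 15, 0), (417, 19, 0), (418, 24, 0)]
203 [(421, 1, 0), (478, -6, 60), (483, -4, 65), (482, 0, 62), (425, 17, 0), (426, 21, 0)]
206 [(1053, -135, 680), (488, -9, 63), (489, -5, 63), (491, -1, 63), (433, 15, 0), (434, 20, 0)]
209 [(438, -2, 0), (494, -10, 61), (498, -7, 64), (499, -4, 65), (443, 13, 1), (444, 17, 1)]
212 [(447, -4, 1), (502, -12, 62), (505, -9, 64), (506, -5, 64), (450, 11, 0), (450, 16, -1)]
215 [(454, -5, 0), (507, -13, 59), (514, -11, 66), (514, -7, 64), (457, 10, 0), (460, 13, 0)]
218 [(462, -7, 0), (462, -3, -1), (519, -12, 63), (519, -8, 63), (468, 7, 1), (468, 11, 1)]
221 [(469, -9, 0), (472, -5, 1), (526, -14, 63), (527, -10, 64), (527, -6, 62), (475, 10, 0)]
224 [(477, -11, -1), (479, -7, 0), (533, -15, 63), (533, -12, 62), (533, -8, 61), (482, 8, -1)]
40 36 [[522.6 -37.8  45.9]
 [525.5 -27.4  47.6]
 [529.1 -16.2  49.4]]
50 10 [[480.9 -26.6  50.2]
 [502.7 -12.2  59.1]
 [528.   -0.6  59.9]]
60 115 [[480.4 -14.2  60.8]
 [504.7  -8.1  63.4]
 [528.1  -2.3  65.4]]
70 0 0
80 37 [[498.4  -6.5  81.9]
 [499.9   3.5  85.6]
 [501.3  12.8  89.4]]
90 76 [[496.5 -13.6  90.8]
 [500.2   3.5  95.4]
 [501.8  18.5  99.6]]
100 72 [[497.3 -13.9 100.5]
 [500.1   1.9 105.2]
 [502.1  18.1 109.3]]
```

Run:
```python
from h import *
np.set_printoptions(suppress=True,precision=1)
a=bot.capture("scene"); Q=cloud(a)
cv2.imwrite("pics/s3.png",cv2.resize(a["img"][140:240,220:350],None,fx=6,fy=6,interpolation=cv2.INTER_CUBIC))
for v in range(150,215,4): print(v,[tuple(Q[v,u].astype(int)) for u in range(276,304,4)])
```

```text
150 [(np.int64(507), np.int64(-19), np.int64(217)), (np.int64(508), np.int64(-12), np.int64(216)), (np.int64(510), np.int64(-6), np.int64(217)), (np.int64(514), np.int64(0), np.int64(218)), (np.int64(509), np.int64(6), np.int64(213)), (np.int64(510), np.int64(13), np.int64(213)), (np.int64(512), np.int64(19), np.int64(213))]
154 [(np.int64(506), np.int64(-18), np.int64(207)), (np.int64(505), np.int64(-12), np.int64(205)), (np.int64(511), np.int64(-6), np.int64(209)), (np.int64(511), np.int64(0), np.int64(208)), (np.int64(510), np.int64(6), np.int64(205)), (np.int64(511), np.int64(13), np.int64(205)), (np.int64(510), np.int64(20), np.int64(203))]
158 [(np.int64(506), np.int64(-19), np.int64(198)), (np.int64(507), np.int64(-12), np.int64(198)), (np.int64(511), np.int64(-6), np.int64(200)), (np.int64(512), np.int64(0), np.int64(200)), (np.int64(512), np.int64(6), np.int64(198)), (np.int64(513), np.int64(13), np.int64(198)), (np.int64(513), np.int64(19), np.int64(197))]
162 [(np.int64(512), np.int64(-20), np.int64(196)), (np.int64(513), np.int64(-14), np.int64(195)), (np.int64(513), np.i
[... 3705 characters left out ...]
nt64(36), np.int64(0)), (np.int64(443), np.int64(43), np.int64(2))]
210 [(np.int64(440), np.int64(-6), np.int64(0)), (np.int64(499), np.int64(-11), np.int64(63)), (np.int64(501), np.int64(-4), np.int64(64)), (np.int64(447), np.int64(16), np.int64(1)), (np.int64(447), np.int64(25), np.int64(0)), (np.int64(450), np.int64(33), np.int64(0)), (np.int64(452), np.int64(41), np.int64(0))]
214 [(np.int64(450), np.int64(-9), np.int64(0)), (np.int64(507), np.int64(-13), np.int64(61)), (np.int64(510), np.int64(-6), np.int64(62)), (np.int64(456), np.int64(14), np.int64(0)), (np.int64(457), np.int64(22), np.int64(-1)), (np.int64(460), np.int64(30), np.int64(0)), (np.int64(463), np.int64(38), np.int64(0))]
```

View pics/s3.png

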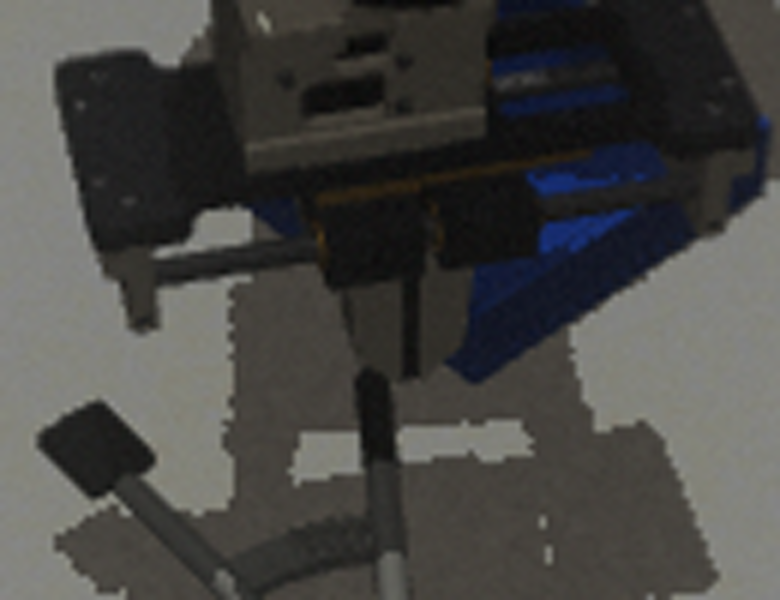

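The image and depth show the fingertips ending at z≈75–80, while the state says 46. That is why the fingers passed over without touching. I'll back off to free space, go lower (safe under either reading), and look again.

Call:
servo_tool --angular '[[0,0,0],[0,0,0],[0,0,0],[0,0,0],[0,0,0],[0,0,0],[0,0,0],[0,0,0]]' --slide '[[0,20,0],[0,40,0],[0,48,0],[0,48,-12],[0,48,-22],[0,48,-28],[0,48,-30],[0,48,-30]]' --grip '[-1,-1,-1,-1,-1,-1,-1,-1]'

```text
time: 5.02
tool_pos: [490.0, 49.7, 15.6]
tcp_rot: [3.141, -0.002, -3.14]
contact_force: [-0.9, -0.6, 0.0]
grip_width: 0.2
```

Run:
```python
from h import *
np.set_printoptions(suppress=True,precision=2)
a=bot.capture("scene"); Q=cloud(a); o=bot.get_obs(); print(o)
cv2.imwrite("pics/s4.png",cv2.resize(a["img"][140:240,230:360],None,fx=6,fy=6,interpolation=cv2.INTER_CUBIC))
print(proj(a,[o["tool_pos"],o["tool_pos"]+np.array([0,0,34])]))
m=(abs(Q[...,0]-499)<8)&(abs(Q[...,1]-50)<25)&(Q[...,2]<150)&(Q[...,2]>5); print(np.percentile(Q[m],[1,5,50,95],axis=0))
```

```text
{'time': 5.0667, 'joint_positions': array([-0.05,  0.51,  1.83,  0.  ,  0.8 , -1.63]), 'dq': array([ 0.  , -0.01, -0.01,  0.  ,  0.  ,  0.  ]), 'tau': array([  0.06, -43.38, -16.48,  -0.03,   0.05,  -0.  ]), 'tool_pos': array([490.33,  49.68,  16.11]), 'tcp_rot': array([ 3.14, -0.  , -3.14]), 'contact_force': array([-0.01,  0.65, -0.02]), 'moment': array([0.03, 0.04, 0.03]), 'grip_width': 0.38715688285653244}
[[309.24 217.76]
 [309.97 206.04]]
[[495.37  33.09  49.73]
 [497.94  34.13  55.16]
 [500.17  51.71  75.25]
 [501.89  66.33  92.82]]
```

View pics/s4.png

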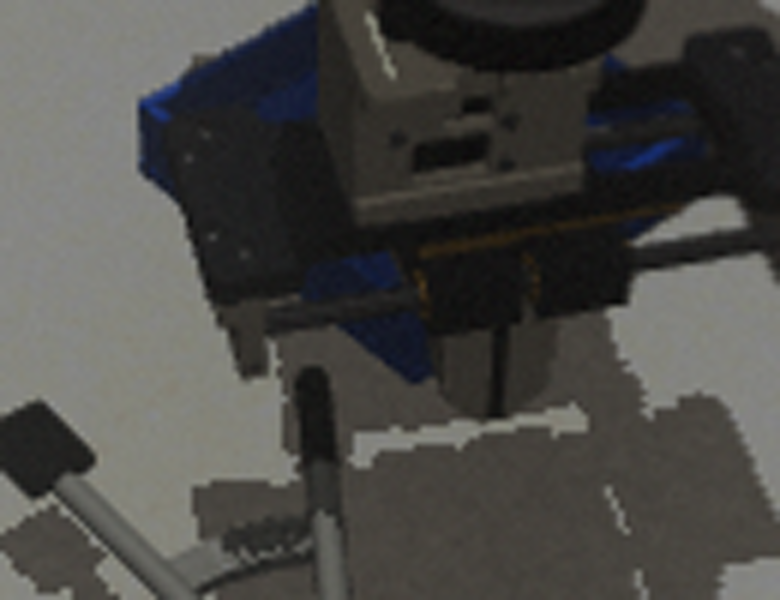

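The tip is truly about 30 mm higher than reported (first image: tip at ≈78 vs 46; now ≈47 vs 16). A gentle touch on bare bench here will give the exact offset.

Call:
servo_tool --angular '[[0,0,0],[0,0,0],[0,0,0],[0,0,0],[0,0,0],[0,0,0],[0,0,0],[0,0,0]]' --slide '[[0,0,-10],[0,0,-20],[0,0,-26],[0,0,-30],[0,0,-33],[0,0,-36],[0,0,-37],[0,0,-37]]' --grip '[-1,-1,-1,-1,-1,-1,-1,-1]'

```text
time: 5.73
tool_pos: [490.4, 50.1, -20.8]
tcp_rot: [3.141, -0.0, -3.139]
contact_force: [-0.8, -0.1, 0.3]
grip_width: 0.6
```

Call:
servo_tool --angular '[[0,0,0],[0,0,0],[0,0,0],[0,0,0]]' --slide '[[0,0,-1],[0,0,-2],[0,0,-3],[0,0,-4]]' --grip '[-1,-1,-1,-1]'

```text
time: 6.07
tool_pos: [490.6, 50.0, -24.6]
tcp_rot: [3.142, 0.0, -3.139]
contact_force: [0.3, 0.1, -0.5]
grip_width: 0.5
```

Call:
servo_tool --angular '[[0,0,0],[0,0,0],[0,0,0],[0,0,0]]' --slide '[[0,0,-1],[0,0,-2],[0,0,-3],[0,0,-3]]' --grip '[-1,-1,-1,-1]'

```text
time: 6.4
tool_pos: [490.3, 50.0, -27.9]
tcp_rot: [3.141, -0.0, -3.139]
contact_force: [-1.5, -0.3, -0.4]
grip_width: 0.2
```

Call:
servo_tool --angular '[[0,0,0],[0,0,0],[0,0,0],[0,0,0]]' --slide '[[0,0,-1],[0,0,-2],[0,0,-3],[0,0,-3]]' --grip '[-1,-1,-1,-1]'

```text
time: 6.73
tool_pos: [490.3, 50.0, -30.9]
tcp_rot: [3.141, -0.0, -3.139]
contact_force: [-0.5, 1.0, 0.0]
grip_width: 0.4
```

Call:
servo_tool --angular '[[0,0,0],[0,0,0],[0,0,0]]' --slide '[[0,0,-1],[0,0,-2],[0,0,-2]]' --grip '[-1,-1,-1]'

```text
time: 6.98
tool_pos: [490.3, 50.1, -32.8]
tcp_rot: [3.141, -0.0, -3.139]
contact_force: [0.5, 0.3, 0.1]
grip_width: 0.5
```

Call:
servo_tool --angular '[[0,0,0],[0,0,0],[0,0,0]]' --slide '[[0,0,-1],[0,0,-2],[0,0,-2]]' --grip '[-1,-1,-1]'

```text
time: 7.23
tool_pos: [490.5, 50.1, -33.2]
tcp_rot: [-3.142, 0.001, -3.139]
contact_force: [-4.5, -0.5, 16.6]
grip_width: 0.1
```

Run:
```python
from h import *
a=bot.capture("scene"); Q=cloud(a); o=bot.get_obs(); print(o["tool_pos"],o["contact_force"])
cv2.imwrite("pics/s5.png",cv2.resize(a["img"][140:240,230:360],None,fx=6,fy=6,interpolation=cv2.INTER_CUBIC))
```

```text
[490.53151964  50.04667732 -33.24207555] [-4.13888907  0.08261982 16.54293232]
```

View pics/s5.png

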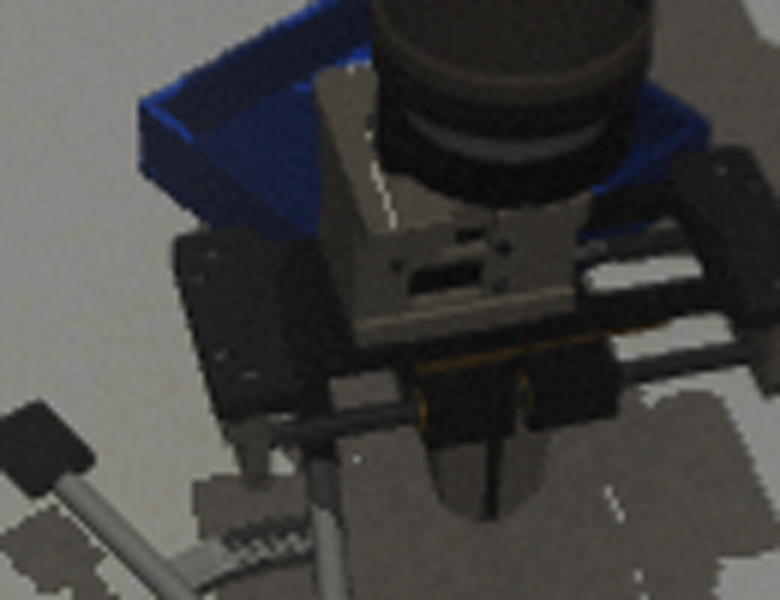

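The bench contact is at reported z = −33, so true tip height = reported + 33. I'll use this from here on (a force slope of about 10 N/mm is also known now). Raise to true 41 and push.

Call:
servo_tool --angular '[[0,0,0],[0,0,0],[0,0,0],[0,0,0],[0,0,0],[0,0,0],[0,0,0]]' --slide '[[0,0,20],[0,0,43],[0,-12,43],[0,-22,43],[0,-28,43],[0,-31,43],[0,-31,43]]' --grip '[-1,-1,-1,-1,-1,-1,-1]'

```text
time: 7.87
tool_pos: [489.8, 18.2, 7.5]
tcp_rot: [3.141, -0.002, -3.141]
contact_force: [0.2, -0.1, -0.5]
grip_width: 0.6
```

Call:
servo_tool --angular '[[0,0,0],[0,0,0],[0,0,0],[0,0,0]]' --slide '[[0,-1,0],[0,-2,0],[0,-3,0],[0,-4,0]]' --grip '[-1,-1,-1,-1]'

```text
time: 8.2
tool_pos: [489.9, 15.5, 8.0]
tcp_rot: [3.141, -0.001, -3.139]
contact_force: [-1.1, 2.3, -0.7]
grip_width: 0.4
```

Contact. Continuing slowly.

Call:
servo_tool --angular '[[0,0,0],[0,0,0],[0,0,0],[0,0,0],[0,0,0]]' --slide '[[0,-1,0],[0,-2,0],[0,-3,0],[0,-4,0],[0,-5,0]]' --grip '[-1,-1,-1,-1,-1]'

```text
time: 8.62
tool_pos: [489.1, 11.2, 7.9]
tcp_rot: [3.14, -0.003, -3.139]
contact_force: [-3.0, 8.7, -0.3]
grip_width: 0.7
```

Call:
servo_tool --angular '[[0,0,0],[0,0,0],[0,0,0],[0,0,0],[0,0,0]]' --slide '[[0,-1,0],[0,-2,0],[0,-3,0],[0,-4,0],[0,-5,0]]' --grip '[-1,-1,-1,-1,-1]'

```text
time: 9.03
tool_pos: [489.9, 5.5, 8.2]
tcp_rot: [3.141, -0.001, -3.139]
contact_force: [-2.8, 4.4, -0.9]
grip_width: 0.2
```

Call:
servo_tool --angular '[[0,0,0],[0,0,0],[0,0,0],[0,0,0],[0,0,0]]' --slide '[[0,-1,0],[0,-2,0],[0,-3,0],[0,-4,0],[0,-5,0]]' --grip '[-1,-1,-1,-1,-1]'

```text
time: 9.45
tool_pos: [489.4, 1.2, 8.2]
tcp_rot: [3.14, -0.002, -3.14]
contact_force: [-2.8, 9.0, 1.2]
grip_width: 0.6
```

Call:
servo_tool --angular '[[0,0,0],[0,0,0],[0,0,0],[0,0,0]]' --slide '[[0,-1,0],[0,-2,0],[0,-3,0],[0,-4,0]]' --grip '[-1,-1,-1,-1]'

```text
time: 9.78
tool_pos: [490.1, -3.7, 8.3]
tcp_rot: [3.141, -0.001, -3.139]
contact_force: [-1.4, 6.6, -0.3]
grip_width: 0.6
```

Call:
servo_tool --angular '[[0,0,0],[0,0,0],[0,0,0],[0,0,0]]' --slide '[[0,-1,0],[0,-2,0],[0,-3,0],[0,-3,0]]' --grip '[-1,-1,-1,-1]'

```text
time: 10.12
tool_pos: [490.0, -6.4, 8.3]
tcp_rot: [3.14, -0.001, -3.139]
contact_force: [-3.2, 7.2, 0.3]
grip_width: 0.5
```

Call:
servo_tool --angular '[[0,0,0],[0,0,0],[0,0,0],[0,0,0]]' --slide '[[0,-0.7,0],[0,-1.4,0],[0,-2,0],[0,-2,0]]' --grip '[-1,-1,-1,-1]'

```text
time: 10.45
tool_pos: [490.0, -8.1, 8.3]
tcp_rot: [3.14, -0.001, -3.139]
contact_force: [-2.5, 7.8, 1.3]
grip_width: 0.5
```

Call:
servo_tool --angular '[[0,0,0],[0,0,0],[0,0,0],[0,0,0]]' --slide '[[0,-1,0],[0,-2,0],[0,-3,0],[0,-3,0]]' --grip '[-1,-1,-1,-1]'

```text
time: 10.78
tool_pos: [490.1, -11.1, 8.3]
tcp_rot: [3.14, -0.001, -3.139]
contact_force: [-1.7, 8.3, 0.3]
grip_width: 0.0
```

Call:
servo_tool --angular '[[0,0,0],[0,0,0],[0,0,0],[0,0,0]]' --slide '[[0,-0.7,0],[0,-1.4,0],[0,-2,0],[0,-2,0]]' --grip '[-1,-1,-1,-1]'

```text
time: 11.12
tool_pos: [490.0, -12.2, 8.3]
tcp_rot: [3.139, -0.001, -3.14]
contact_force: [-0.9, 14.1, 0.4]
grip_width: 0.2
```

```bash
python3 snap.py s6
```

```text
(462, 795, 3) [490.05434386 -12.21015512   8.30051799] [-0.06650668 13.29103463  1.55801629]
```

View pics/s6.png

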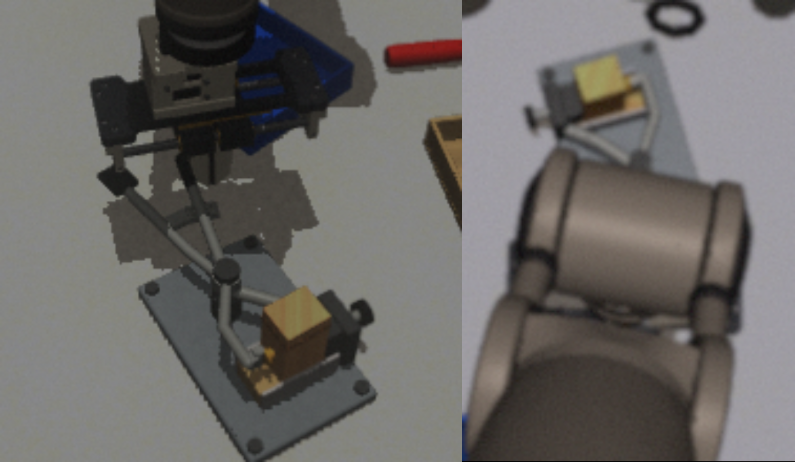

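The block is now against the backstop and the stud at (268,352) has begun to take load. Small steps from here.

Call:
servo_tool --angular '[[0,0,0],[0,0,0],[0,0,0],[0,0,0]]' --slide '[[0,-0.5,0],[0,-1,0],[0,-1.5,0],[0,-1.5,0]]' --grip '[-1,-1,-1,-1]'

```text
time: 11.55
tool_pos: [490.1, -13.5, 8.3]
tcp_rot: [3.139, -0.001, -3.139]
contact_force: [-2.3, 14.2, 1.3]
grip_width: 0.4
```

Call:
servo_tool --angular '[[0,0,0],[0,0,0],[0,0,0],[0,0,0]]' --slide '[[0,-0.5,0],[0,-1,0],[0,-1.5,0],[0,-1.5,0]]' --grip '[-1,-1,-1,-1]'

```text
time: 11.88
tool_pos: [490.2, -14.8, 8.3]
tcp_rot: [3.139, -0.0, -3.139]
contact_force: [-2.0, 15.9, 1.1]
grip_width: 0.4
```

Call:
servo_tool --angular '[[0,0,0],[0,0,0],[0,0,0],[0,0,0]]' --slide '[[0,-0.5,0],[0,-1,0],[0,-1.5,0],[0,-1.5,0]]' --grip '[-1,-1,-1,-1]'

```text
time: 12.22
tool_pos: [490.2, -16.2, 8.3]
tcp_rot: [3.138, -0.0, -3.139]
contact_force: [-0.4, 16.0, 0.7]
grip_width: 0.3
```

Call:
servo_tool --angular '[[0,0,0],[0,0,0],[0,0,0],[0,0,0]]' --slide '[[0,-0.5,0],[0,-1,0],[0,-1.5,0],[0,-1.5,0]]' --grip '[-1,-1,-1,-1]'

```text
time: 12.55
tool_pos: [490.4, -18.9, 8.3]
tcp_rot: [3.14, -0.0, -3.139]
contact_force: [-0.1, 10.0, 0.2]
grip_width: 0.3
```

Call:
servo_tool --angular '[[0,0,0],[0,0,0],[0,0,0],[0,0,0]]' --slide '[[0,-0.5,0],[0,-1,0],[0,-1.5,0],[0,-1.5,0]]' --grip '[-1,-1,-1,-1]'

```text
time: 12.88
tool_pos: [490.4, -19.6, 8.3]
tcp_rot: [3.139, -0.0, -3.139]
contact_force: [-0.7, 14.1, -0.0]
grip_width: 0.1
```

Call:
servo_tool --angular '[[0,0,0],[0,0,0],[0,0,0],[0,0,0]]' --slide '[[0,-0.4,0],[0,-0.8,0],[0,-1.2,0],[0,-1.2,0]]' --grip '[-1,-1,-1,-1]'

```text
time: 13.22
tool_pos: [490.5, -20.5, 8.3]
tcp_rot: [3.139, 0.0, -3.139]
contact_force: [0.4, 17.3, 1.6]
grip_width: 0.7
```

Call:
servo_tool --angular '[[0,0,0],[0,0,0],[0,0,0],[0,0,0]]' --slide '[[0,-0.4,0],[0,-0.8,0],[0,-1,0],[0,-1,0]]' --grip '[-1,-1,-1,-1]'

```text
time: 13.55
tool_pos: [490.5, -21.0, 8.3]
tcp_rot: [3.138, 0.0, -3.139]
contact_force: [0.1, 18.5, -0.1]
grip_width: 0.3
```

Run:
```python
from h import *
a=bot.capture("scene"); cv2.imwrite("pics/s7.png",cv2.resize(a["img"][240:340,260:370],None,fx=6,fy=6,interpolation=cv2.INTER_CUBIC)); print(bot.get_obs()["contact_force"])
```

```text
[ 1.70108849 17.63750848  0.40598895]
```

View pics/s7.png

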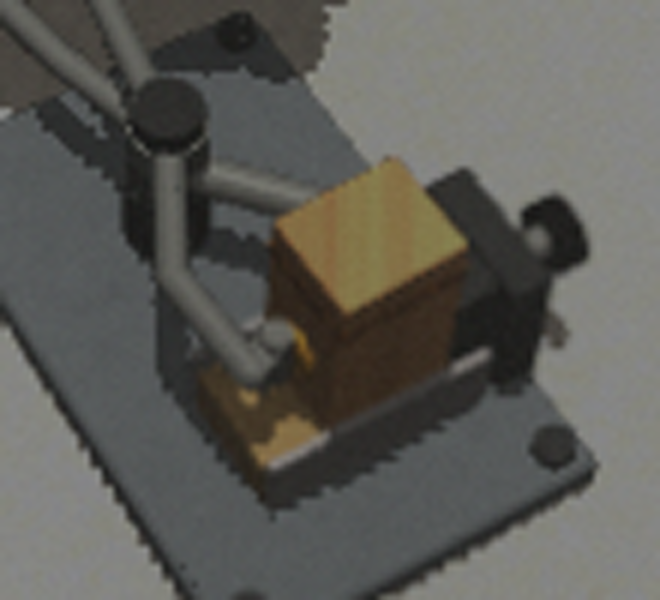

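Call:
servo_tool --angular '[[0,0,0],[0,0,0],[0,0,0],[0,0,0]]' --slide '[[0,-0.2,0],[0,-0.4,0],[0,-0.5,0],[0,-0.5,0]]' --grip '[-1,-1,-1,-1]'

```text
time: 13.93
tool_pos: [490.5, -21.1, 8.3]
tcp_rot: [3.137, 0.0, -3.14]
contact_force: [1.6, 21.0, 0.9]
grip_width: 0.6
```

Call:
servo_tool --angular '[[0,0,0],[0,0,0],[0,0,0],[0,0,0]]' --slide '[[0,-0.2,0],[0,-0.4,0],[0,-0.5,0],[0,-0.5,0]]' --grip '[-1,-1,-1,-1]'

```text
time: 14.27
tool_pos: [490.5, -21.4, 8.3]
tcp_rot: [3.137, 0.0, -3.139]
contact_force: [1.2, 22.1, 0.5]
grip_width: 0.8
```

Call:
servo_tool --angular '[[0,0,0],[0,0,0],[0,0,0],[0,0,0]]' --slide '[[0,-0.2,0],[0,-0.4,0],[0,-0.5,0],[0,-0.5,0]]' --grip '[-1,-1,-1,-1]'

```text
time: 14.6
tool_pos: [490.5, -21.5, 8.3]
tcp_rot: [3.137, 0.0, -3.14]
contact_force: [1.9, 24.1, 0.6]
grip_width: 0.7
```

The force climbs from 18 to 24 N over just 0.4 mm of tool motion, so the hard stop is reached. I'm withdrawing and waiting a second.

Call:
servo_tool --angular '[[0,0,0],[0,0,0],[0,0,0],[0,0,0],[0,0,0],[0,0,0],[0,0,0],[0,0,0],[0,0,0],[0,0,0]]' --slide '[[0,3,0],[0,8,0],[0,15,0],[0,25,0],[0,35,0],[0,45,0],[0,45,0],[0,45,0],[0,45,0],[0,45,0]]' --grip '[-1,-1,-1,-1,-1,-1,-1,-1,-1,-1]'

```text
time: 15.43
tool_pos: [490.5, 19.6, 8.3]
tcp_rot: [-3.142, 0.0, -3.139]
contact_force: [0.2, -0.9, -0.8]
grip_width: 0.4
```

Call:
servo_tool --angular '[[0,0,0],[0,0,0],[0,0,0],[0,0,0],[0,0,0],[0,0,0],[0,0,0],[0,0,0]]' --slide '[[0,0,30],[0,0,60],[0,0,60],[0,0,60],[0,0,60],[0,0,60],[0,0,60],[0,0,60]]' --grip '[-1,-1,-1,-1,-1,-1,-1,-1]'

```text
time: 16.1
tool_pos: [489.9, 19.8, 67.5]
tcp_rot: [3.141, -0.002, -3.139]
contact_force: [0.5, 0.1, -0.2]
grip_width: 0.3
```

Run:
```python
from h import *
np.set_printoptions(suppress=True,precision=2)
a=bot.capture("scene"); cv2.imwrite("pics/s8.png",cv2.resize(a["img"][190:340,220:370],None,fx=4,fy=4,interpolation=cv2.INTER_CUBIC)); o=bot.get_obs(); print(o["contact_force"],o["tool_pos"])
P=cloud(a);X,Y,H=P[...,0],P[...,1],P[...,2]
m=(H>55)&(X<590)&(X>460)&(Y>-80)&(Y<5)&(H<70); p=P[m]; l=cv2.fitLine(p[:,:2].astype(np.float32),cv2.DIST_HUBER,0,.01,.01).ravel(); print(l, "theta",.45-(0.293-np.arctan2(l[1],l[0])))
m=(H>90)&(H<100)&(X>640)&(X<740)&(Y>-60)&(Y<60); print(cv2.minAreaRect(P[m][:,:2].astype(np.float32)))
```

```text
[-0.12  0.36 -0.28] [490.    19.82  67.6 ]
[  0.99   0.12 534.95 -36.21] theta 0.27880302
((683.2933959960938, 11.98782730102539), (35.438629150390625, 41.286441802978516), 16.94611167907715)
```

View pics/s8.png

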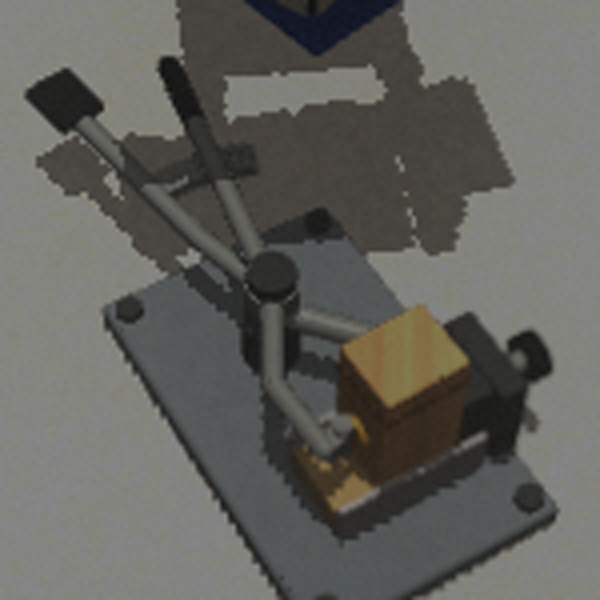

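Run:
```python
from h import *
import pickle
s=pickle.load(open("scene.pkl","rb"))
a=bot.capture("scene"); 
f=lambda im,y,x:cv2.resize(im[y:y+45,x:x+55],None,fx=7,fy=7,interpolation=cv2.INTER_CUBIC)
cv2.imwrite("pics/s9.png",np.clip(np.hstack([f(s["img"],275,280),f(a["img"],270,280)])*1.6,0,255).astype(np.uint8))
for c in(s,a):
    h=cv2.cvtColor(c["img"],cv2.COLOR_BGR2HSV)[275:320,280:335]
    m=(h[...,1]>170)&(h[...,2]>90); ys,xs=np.nonzero(m); print(m.sum(),[(x+280,y+275) for x,y in zip(xs,ys)][:40])
```

```text
10 [(np.int64(298), np.int64(298)), (np.int64(301), np.int64(298)), (np.int64(302), np.int64(298)), (np.int64(298), np.int64(299)), (np.int64(299), np.int64(299)), (np.int64(300), np.int64(299)), (np.int64(300), np.int64(300)), (np.int64(301), np.int64(300)), (np.int64(302), np.int64(300)), (np.int64(302), np.int64(301))]
3 [(np.int64(309), np.int64(297)), (np.int64(310), np.int64(297)), (np.int64(310), np.int64(298))]
```

View pics/s9.png

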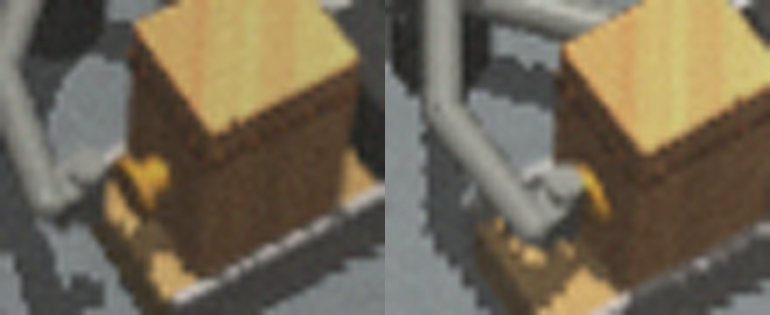

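In the right image the brass head at (595,190) lies flat against the wood, compared with clearly proud at the start. The handle is held at about 0.28, on the 0.285 tooth. Now to the thumb pad at (476.5, −92.5).

Call:
servo_tool --angular '[[0,0,0],[0,0,0],[0,0,0],[0,0,0],[0,0,0],[0,0,0],[0,0,0],[0,0,0],[0,0,0],[0,0,0]]' --slide '[[-4,-30,0],[-8,-60,0],[-12,-90,0],[-14,-108,0],[-14,-112,0],[-14,-112,-15],[-14,-112,-30],[-14,-112,-40],[-14,-112,-46],[-14,-112,-46]]' --grip '[-1,-1,-1,-1,-1,-1,-1,-1,-1,-1]'

```text
time: 17.03
tool_pos: [475.6, -91.3, 21.1]
tcp_rot: [3.14, -0.003, -3.139]
contact_force: [-0.2, 0.2, 1.1]
grip_width: 0.4
```

```bash
python3 snap.py s10
```

```text
(462, 795, 3) [476.63747513 -91.78449122  22.44520116] [-0.30105629  1.34015619 -0.52421334]
```

View pics/s10.png

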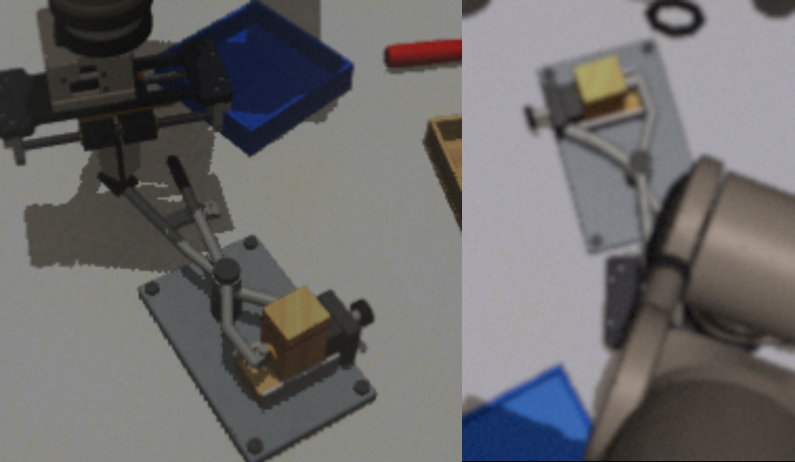

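The fingertips sit over the thumb pad at (118,183). Pressing slowly.

Call:
servo_tool --angular '[[0,0,0],[0,0,0],[0,0,0],[0,0,0],[0,0,0],[0,0,0],[0,0,0],[0,0,0]]' --slide '[[0,0,-3],[0,0,-5],[0,0,-6],[0,0,-7],[0,0,-8],[0,0,-9],[0,0,-10],[0,0,-10]]' --grip '[-1,-1,-1,-1,-1,-1,-1,-1]'

```text
time: 17.8
tool_pos: [476.5, -92.2, 12.3]
tcp_rot: [3.142, 0.0, -3.139]
contact_force: [-1.0, -0.5, 2.2]
grip_width: 0.9
```

Call:
servo_tool --angular '[[0,0,0],[0,0,0],[0,0,0],[0,0,0],[0,0,0],[0,0,0]]' --slide '[[0,0,-1],[0,0,-2],[0,0,-3],[0,0,-4],[0,0,-4],[0,0,-4]]' --grip '[-1,-1,-1,-1,-1,-1]'

```text
time: 18.3
tool_pos: [476.8, -92.4, 8.5]
tcp_rot: [-3.141, 0.001, -3.139]
contact_force: [-0.3, -0.7, 5.1]
grip_width: 0.5
```

```bash
python3 snap.py s11
```

```text
(462, 795, 3) [476.7918657  -92.41158774   8.54175338] [-0.49876068 -0.25153352  6.09355994]
```

View pics/s11.png

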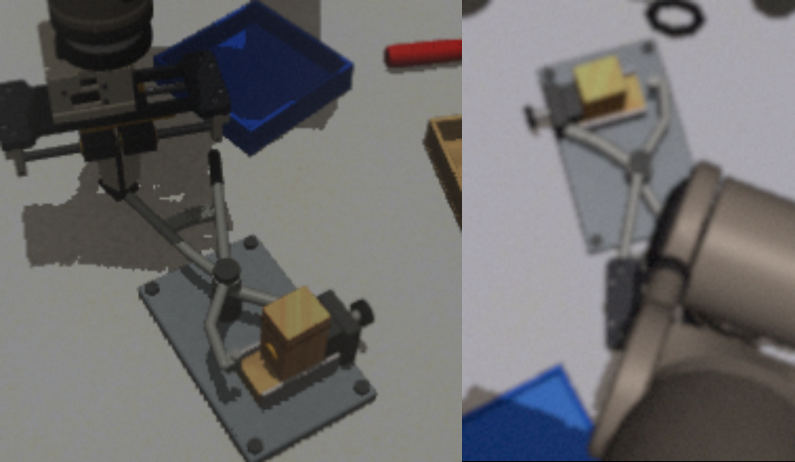

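The handles sprung open, with the upper handle back at (216,160) and the stud head flush on the block at (272,350). Force was 6 N. Lifting off and moving over the block with the jaw axis turned along the plier's x.

Call:
servo_tool --angular '[[0,0,0],[0,0,0],[0,0,0],[0,0,-7],[0,0,-14],[0,0,-21],[0,0,-28],[0,0,-35],[0,0,-42],[0,0,-49]]' --slide '[[0,0,15],[0,0,50],[0,0,90],[0,0,120],[20,10,140],[45,22,140],[70,35,140],[95,48,140],[120,60,140],[145,72,140]]' --grip '[-1,-1,-1,-1,0.25,0.25,0.25,0.25,0.25,0.25]'

```text
time: 19.23
tool_pos: [622.3, -19.2, 147.7]
tcp_rot: [-3.141, -0.001, 2.283]
contact_force: [0.1, -1.9, 0.3]
grip_width: 35.8
```

Call:
servo_tool --angular '[[0,0,-7],[0,0,-14],[0,0,-21],[0,0,-24],[0,0,-24]]' --slide '[[20,10,0],[40,20,0],[55,29,0],[61,32,0],[61,32,0]]' --grip '[0.25,0.25,0.25,0.25,0.25]'

```text
time: 19.65
tool_pos: [683.2, 13.0, 146.7]
tcp_rot: [-3.141, -0.001, 1.869]
contact_force: [-0.9, -0.2, -0.4]
grip_width: 57.4
```

Run:
```python
from h import *
np.set_printoptions(suppress=True,precision=2)
a=bot.capture("scene"); b=bot.capture("top"); o=bot.get_obs(); print(o["contact_force"],o["tool_pos"],o["tcp_rot"],o["grip_width"])
cv2.imwrite("pics/s12.png",cv2.resize(a["img"][150:350,200:400],None,fx=3,fy=3,interpolation=cv2.INTER_CUBIC))
P=cloud(a);X,Y,H=P[...,0],P[...,1],P[...,2]
m=(H>90)&(H<100)&(X>640)&(X<740)&(Y>-60)&(Y<60); m=cv2.morphologyEx(m.astype(np.uint8),cv2.MORPH_OPEN,np.ones((3,3)))>0; print(m.sum(),cv2.minAreaRect(P[m][:,:2].astype(np.float32)),P[m].mean(0))
m=(H>55)&(X<590)&(X>460)&(Y>-80)&(Y<20)&(H<70); p=P[m]; l=cv2.fitLine(p[:,:2].astype(np.float32),cv2.DIST_HUBER,0,.01,.01).ravel(); print(l, "theta",.45-(0.293-np.arctan2(l[1],l[0])))
```

```text
[ 0.28 -0.37 -0.05] [681.9   11.91 147.31] [-3.14 -0.    1.87] 57.382534279966656
505 ((683.0510864257812, 11.444244384765625), (35.33241271972656, 41.06285095214844), 17.207204818725586) [684.64  11.16  94.57]
[  0.99  -0.15 535.51 -13.03] theta 0.0019177198
```

View pics/s12.png

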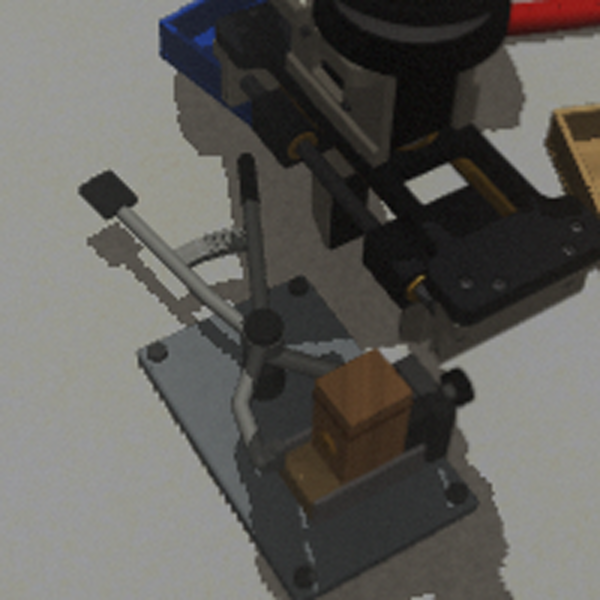

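The handle is open (θ≈0.00), the block is at (683.5, 11.5), and the gripper is aligned above it. Descending with the fingers at 57 mm.

Call:
servo_tool --angular '[[0,0,0],[0,0,0],[0,0,0],[0,0,0],[0,0,0],[0,0,0],[0,0,0],[0,0,0],[0,0,0]]' --slide '[[1,0,-25],[1,0,-50],[1,0,-70],[1,0,-85],[1,0,-95],[1,0,-102],[1,0,-107],[1,0,-109],[1,0,-109]]' --grip '[0.25,0.25,0.25,0.25,0.25,0.25,0.25,0.25,0.25]'

```text
time: 20.5
tool_pos: [683.6, 11.7, 39.7]
tcp_rot: [3.141, 0.0, 1.87]
contact_force: [-0.8, 0.4, -0.5]
grip_width: 57.3
```

Run:
```python
from h import *
np.set_printoptions(suppress=True,precision=2)
a=bot.capture("scene");  o=bot.get_obs(); print(o["contact_force"],o["tool_pos"],o["tcp_rot"],o["grip_width"])
cv2.imwrite("pics/s13.png",cv2.resize(a["img"][200:350,230:380],None,fx=4,fy=4,interpolation=cv2.INTER_CUBIC))
```

```text
[-0.88  0.55  0.29] [683.83  11.75  40.08] [3.14 0.   1.87] 57.64129084053182
```

View pics/s13.png

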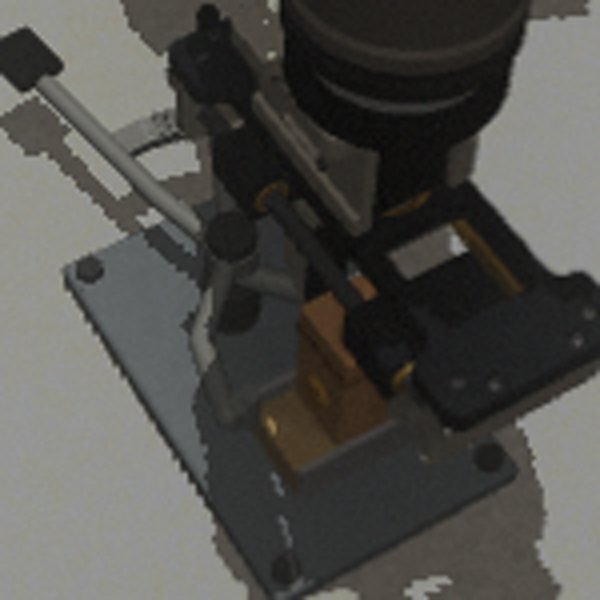

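The fingers straddle the block, whose stud head is at (318,390). Closing.

Call:
servo_tool --angular '[[0,0,0],[0,0,0],[0,0,0],[0,0,0],[0,0,0],[0,0,0],[0,0,0],[0,0,0],[0,0,0],[0,0,0]]' --slide '[[0,0,-2],[0,0,-2],[0,0,-2],[0,0,-2],[0,0,-2],[0,0,-2],[0,0,-2],[0,0,-2],[0,0,-2],[0,0,-2]]' --grip '[0.25,0,-1,-1,-1,-1,-1,-1,-1,-1]'

```text
time: 21.38
tool_pos: [683.5, 11.8, 37.5]
tcp_rot: [3.141, 0.0, 1.87]
contact_force: [-0.5, 0.3, 1.7]
grip_width: 34.0
```

Call:
servo_tool --angular '[[0,0,0],[0,0,0],[0,0,0],[0,0,0],[0,0,0],[0,0,0]]' --slide '[[0,0,2],[0,0,5],[0,0,10],[0,0,20],[0,0,30],[0,0,40]]' --grip '[-1,-1,-1,-1,-1,-1]'

```text
time: 21.88
tool_pos: [683.8, 11.9, 78.8]
tcp_rot: [3.141, 0.0, 1.87]
contact_force: [0.9, -0.8, -1.6]
grip_width: 34.0
```

Held at 34.0 mm width. Lifting and carrying to the wooden tray's centre.

Call:
servo_tool --angular '[[0,0,0],[0,0,0],[0,0,-3],[0,0,-6],[0,0,-9],[0,0,-12],[0,0,-15],[0,0,-18],[0,0,-20],[0,0,-20]]' --slide '[[0,0,25],[0,0,50],[-12,22,60],[-24,45,60],[-37,70,60],[-50,95,60],[-63,120,60],[-76,145,60],[-90,170,60],[-103,195,60]]' --grip '[-1,-1,-1,-1,-1,-1,-1,-1,-1,-1]'

```text
time: 22.72
tool_pos: [579.9, 208.1, 138.8]
tcp_rot: [3.14, -0.001, 1.519]
contact_force: [0.6, 0.3, -2.0]
grip_width: 33.7
```

Call:
servo_tool --angular '[[0,0,0],[0,0,0],[0,0,0],[0,0,0],[0,0,0],[0,0,0],[0,0,0],[0,0,0],[0,0,0],[0,0,0]]' --slide '[[-12,22,0],[-24,45,0],[-35,65,0],[-41,76,0],[-43,80,0],[-43,80,-30],[-43,80,-60],[-43,80,-85],[-43,80,-95],[-43,80,-95]]' --grip '[-1,-1,-1,-1,-1,-1,-1,-1,-1,-1]'

```text
time: 23.55
tool_pos: [536.4, 285.4, 40.0]
tcp_rot: [-3.137, 0.002, 1.52]
contact_force: [0.3, -0.0, -0.6]
grip_width: 33.7
```

Run:
```python
from h import *
np.set_printoptions(suppress=True,precision=2)
a=bot.capture("scene");  o=bot.get_obs(); print(o["contact_force"],o["tool_pos"],o["tcp_rot"],o["grip_width"])
cv2.imwrite("pics/s14.png",cv2.resize(a["img"][120:300,330:510],None,fx=3.3,fy=3.3,interpolation=cv2.INTER_CUBIC))
```

```text
[ 0.62 -0.07 -1.16] [537.71 286.03  42.06] [-3.14  0.    1.52] 33.81745360793447
```

View pics/s14.png

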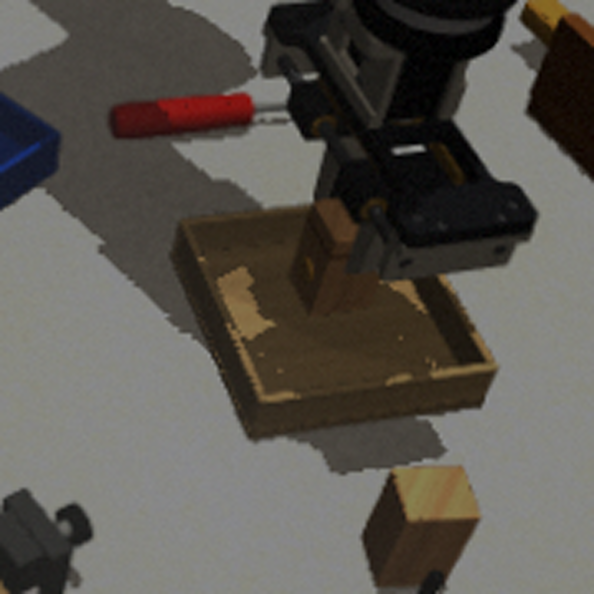

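The block hangs upright over the tray's middle at (325,260), with the stud still in. Lowering, gently at the end.

Call:
servo_tool --angular '[[0,0,0],[0,0,0],[0,0,0],[0,0,0],[0,0,0],[0,0,0],[0,0,0]]' --slide '[[0,0,-8],[0,0,-15],[0,0,-20],[0,0,-23],[0,0,-25],[0,0,-26],[0,0,-26]]' --grip '[-1,-1,-1,-1,-1,-1,-1]'

```text
time: 24.18
tool_pos: [537.5, 286.9, 16.3]
tcp_rot: [3.142, 0.0, 1.521]
contact_force: [-0.0, -0.3, -2.3]
grip_width: 33.8
```

Call:
servo_tool --angular '[[0,0,0],[0,0,0],[0,0,0],[0,0,0]]' --slide '[[0,0,-0.5],[0,0,-1],[0,0,-1.5],[0,0,-1.5]]' --grip '[-1,-1,-1,-1]'

```text
time: 24.52
tool_pos: [537.5, 286.8, 14.9]
tcp_rot: [3.141, -0.0, 1.521]
contact_force: [1.0, -0.1, -1.7]
grip_width: 34.1
```

Call:
servo_tool --angular '[[0,0,0],[0,0,0],[0,0,0]]' --slide '[[0,0,-0.5],[0,0,-1],[0,0,-1]]' --grip '[-1,-1,-1]'

```text
time: 24.77
tool_pos: [537.4, 286.8, 13.8]
tcp_rot: [-3.142, 0.0, 1.521]
contact_force: [0.0, -0.8, -0.7]
grip_width: 33.8
```

Call:
servo_tool --angular '[[0,0,0],[0,0,0],[0,0,0]]' --slide '[[0,0,-0.4],[0,0,-0.8],[0,0,-0.8]]' --grip '[-1,-1,-1]'

```text
time: 25.02
tool_pos: [537.5, 286.9, 13.5]
tcp_rot: [3.141, -0.0, 1.521]
contact_force: [-1.7, -1.0, 2.4]
grip_width: 33.8
```

Touchdown (2.4 N). Opening and withdrawing straight up.

Call:
servo_tool --angular '[[0,0,0],[0,0,0],[0,0,0],[0,0,0],[0,0,0],[0,0,0],[0,0,0],[0,0,0]]' --slide '[[0,0,0],[0,0,0],[0,0,0],[0,0,0],[0,0,0],[0,0,0],[0,0,0],[0,0,0]]' --grip '[-0.2,-0.1,0,0.1,0.2,0.3,0.3,0.3]'

```text
time: 25.68
tool_pos: [537.4, 286.8, 13.0]
tcp_rot: [3.142, 0.0, 1.521]
contact_force: [-0.0, -0.1, 0.5]
grip_width: 59.7
```

Call:
servo_tool --angular '[[0,0,0],[0,0,0],[0,0,0],[0,0,0],[0,0,0],[0,0,0],[0,0,0],[0,0,0],[0,0,0],[0,0,0]]' --slide '[[0,0,5],[0,0,15],[0,0,30],[0,0,60],[0,0,90],[0,0,120],[-20,-20,140],[-50,-40,150],[-80,-60,150],[-80,-60,150]]' --grip '[0.3,0.3,0.3,0.3,0.3,0.3,0.3,0.3,0.3,0.3]'

```text
time: 26.52
tool_pos: [451.1, 223.9, 163.6]
tcp_rot: [-3.137, 0.002, 1.521]
contact_force: [0.3, 0.5, -0.6]
grip_width: 59.4
```

Call:
servo_tool --angular '[[0,0,0],[0,0,0],[0,0,0],[0,0,0],[0,0,0]]' --slide '[[-30,-30,0],[-60,-60,0],[-60,-80,0],[-60,-80,0],[-60,-80,0]]' --grip '[0.3,0.3,0.3,0.3,0.3]'

```text
time: 26.93
tool_pos: [398.0, 146.4, 164.2]
tcp_rot: [3.139, -0.001, 1.519]
contact_force: [-0.8, -0.5, -0.4]
grip_width: 59.9
```

Run:
```python
from h import *
np.set_printoptions(suppress=True,precision=2)
a=bot.capture("scene");b=bot.capture("top"); o=bot.get_obs(); print(o["time"],o["contact_force"],o["tool_pos"],o["grip_width"])
A=cv2.resize(a["img"][130:330,220:490],None,fx=2.9,fy=2.9,interpolation=cv2.INTER_CUBIC); cv2.imwrite("pics/s15.png",A)
cv2.imwrite("pics/s16.png",b["img"])
P=cloud(a);X,Y,H=P[...,0],P[...,1],P[...,2]
m=(H>60)&(H<78)&(abs(X-537)<60)&(abs(Y-287)<60); print(m.sum(),cv2.minAreaRect(P[m&(H>66)][:,:2].astype(np.float32)),np.median(P[m&(H>66)],0))
p=P[m&(H>66)&(H<76)]; A=np.c_[p[:,:2]-p[:,:2].mean(0),np.ones(len(p))]; print("tilt",np.linalg.lstsq(A,p[:,2],rcond=None)[0])
m=(H>55)&(X<590)&(X>460)&(Y>-80)&(Y<20)&(H<70); p=P[m]; l=cv2.fitLine(p[:,:2].astype(np.float32),cv2.DIST_HUBER,0,.01,.01).ravel(); print("theta",.45-(0.293-np.arctan2(l[1],l[0])))
```

```text
27.0333 [-0.25 -0.47  0.38] [398.36 147.34 163.74] 59.45185992346609
360 ((537.0612182617188, 285.8003234863281), (41.8071174621582, 37.50349807739258), 85.9613037109375) [538.44 284.39  71.01]
tilt [-0.02  0.03 70.81]
theta 0.0014368892
```

View pics/s15.png

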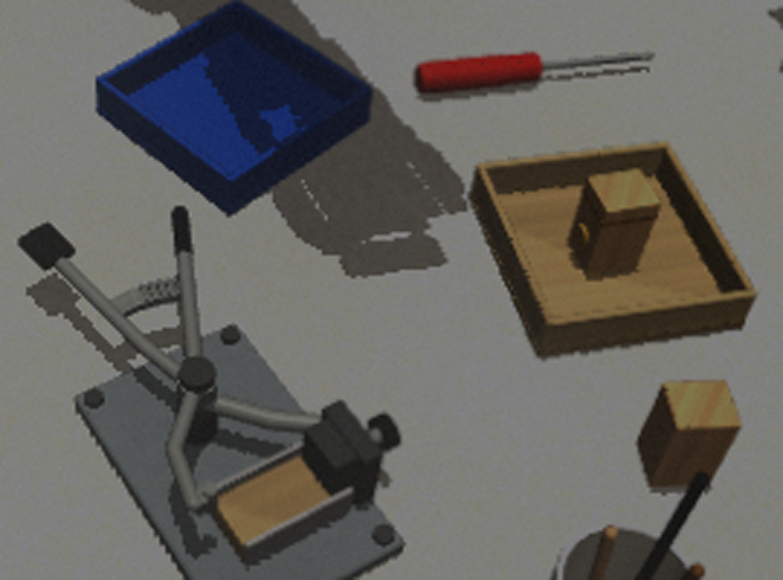

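View pics/s16.png

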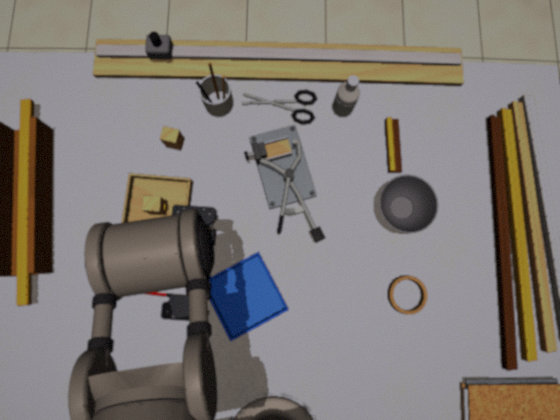

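The block stands upright in the wooden tray at (615,225) with its stud in. Its top is at 71 mm (6 + 65), tilt is about 0.03 rad, and its centre is within 3 mm of the tray's. The handle is open and the bystanders look unmoved. Handing in.

```bash
python3 -c "
from plant import bot
print(bot.close_job())"
```

```text
the job is handed in; nothing more can be done
None
```

The job is done and handed in at about 27 s, with no verdict reported back.

**What I did**
1. I pushed the upper handle to its hard stop, where the highest force I read was 24 N.
2. I took the hand away for over a second. The ratchet held at about 0.28 rad, which matches the 0.285 tooth.
3. I pressed the thumb pad about 8 mm down with 6 N, and the handles sprang open.
4. I lifted the block out by its top and stood it in the wooden tray, touching down with 2.4 N.

**Last checks**
- **Upper handle:** open, at about 0.001 rad.
- **Block:** upright, with a tilt of about 0.03 rad. It sits on the tray floor (top at 71 mm) within about 3 mm of the tray's centre.
- **Stud:** its head looks flush with the wood. I judged this by eye and from the hard stop at the handle. Reckoned from the handle's travel, the stud went in only about 6.5 mm. That is above the 6 mm limit but rougher than I would like.
- **Other objects:** the bystanders and the tray look unmoved in the pictures, though I did not measure them.

**One disagreement:** the reported TCP lay 33 mm beyond the real fingertips. My first push therefore passed over the handle without touching it. The cameras showed the offset, a touch on the bare bench (about 17 N) confirmed it, and I corrected every height after that.

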